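# Unclip the cell crate and lay its lid on the bench pad

### The job

Open the grey storage crate: flip both sprung bale clips off the lid edges so that they stay fully open, and only then lift the lid by its bridge handle. Set the lid down gently, keeping hold of it until it rests, right way up in the middle of the grey bench pad with its long side along the pad's long side, and let go. Do not disturb the other things on the bench.

Things in the scene. Friction and masses are not known exactly. Their poses are not given: they have to be found in the camera images.
- crate: Grey plastic crate of flat cells, 190 (x) x 140 (y) x 80 mm high, fixed to the table. Origin at the centre of its underside; x along the long side, y toward the left clip, z up. The lid lies on its rim.
- lid: Loose grey plastic lid, 0.21 to 0.38 kg. Origin at the centre of the underside of its locating rib; x along its long side, z up. Rib 177 x 127 mm, z 0 to 8 mm, drops loosely inside the crate's mouth (2 to 3 mm play); plate 206 x 156 mm, z 8 to 16 mm. On the crate its origin is 72 mm above the table and the plate's top 88 mm; lying on the pad it rests on the rib, with its origin 4 mm above the table.
- lid_handle (a point): Centre of the bar of the lid's bridge handle, on the lid's axis 46 mm above the lid's origin. Bar 112 mm along lid x, 14 mm wide (y), 12 mm high, its top 36 mm above the plate, 24 mm free beneath it, on a 14 mm leg at each end.
- bale_l (a joint): Hinge of the sprung steel bale clip on the crate's left side (crate +y). 0 = shut, hooked over the lid edge; grows as the clip's top swings outward, away from the lid, to a stop at 2.0 rad. Over-centre spring: short of 0.35 rad it snaps back shut; past that it springs fully open and stays. Axis along crate x, 73 mm from the crate's centre line, 58 mm above the table.
- bale_l_tab (a point): Mid inner face (toward the handle) of the left clip's upright thumb tab, 44 mm wide along crate x, 3 mm thick. Shut: 82 mm from the crate's centre line, 110 mm above the table; the tab rises from 93 to 127 mm, and the hook wire inside of it, 70 to 82 mm from the centre line, tops out at 96 mm. 1 to 3 N outward on this face flips it. Open, the clip ends 135 mm out, 20 mm up.
- bale_r (a joint): Hinge of the sprung steel bale clip on the crate's right side (crate -y). 0 = shut, hooked over the lid edge; grows as the clip's top swings outward, away from the lid, to a stop at 2.0 rad. Over-centre spring: short of 0.35 rad it snaps back shut; past that it springs fully open and stays. Axis along crate x, 73 mm from the crate's centre line, 58 mm above the table.
- bale_r_tab (a point): Mid inner face (toward the handle) of the right clip's upright thumb tab, 44 mm wide along crate x, 3 mm thick. Shut: 82 mm from the crate's centre line, 110 mm above the table; the tab rises from 93 to 127 mm, and the hook wire inside of it, 70 to 82 mm from the centre line, tops out at 96 mm. 1 to 3 N outward on this face flips it. Open, the clip ends 135 mm out, 20 mm up.
- pad: Thin grey bench pad, 250 (x) x 200 (y) x 4 mm, fixed flat on the table, on the other side of the robot's middle from the crate. Origin at the centre of its underside; x along its long side.
- big_weight: Bystander, leave alone: brass calibration weight. Origin at the centre of its underside.
- probe: Bystander, leave alone: short test probe. Origin at the centre of its underside.
- brown_bottle: Bystander, leave alone: amber bottle. Origin at the centre of its underside.
- brush: Bystander, leave alone: brush. Origin at the centre of its underside.

How it is judged (in metres and radians):
On the way, in this order (a step that is already met when the one before it is completed fails the run):
1. both clips are flipped fully open while the lid still lies on the crate (value of joint each of bale_l, bale_r above 1.5 rad and z of lid in the frame of crate below 0.078 m and horizontal distance between lid and crate below 0.01 m), for 0.2 s.
2. the lid is lifted clear of the crate in the fingers (z of lid in the frame of crate above 0.1 m and contact force between the fingers and lid above 0.5 N), for 0.1 s.
3. the lid is lowered onto the pad while still held (horizontal distance between lid and pad below 0.03 m and angle between the x axis of lid and the x axis of pad, either way round below 0.2 rad and angle between lid's own z axis and vertical below 0.06 rad and z of lid in the frame of pad below 0.014 m and contact force between the fingers and lid above 0.5 N), for 0.05 s.
At the end, for the whole second after the job is handed in: Both clips stand open (over 1.5 rad); the lid lies flat, right way up and at rest on the pad, its centre within 30 mm of the pad's centre and its long side within 0.2 rad of the pad's, released (value of joint each of bale_l, bale_r above 1.5 rad and horizontal distance between lid and pad below 0.03 m and angle between the x axis of lid and the x axis of pad, either way round below 0.2 rad and angle between lid's own z axis and vertical below 0.06 rad and z of lid in the frame of pad below 0.008 m and linear speed of lid below 0.02 m/s and contact force between the fingers and lid below 0.1 N); the robot touches nothing.
It fails at once if the lid is raised or pulled off while a clip is not open (value of joint any of bale_l, bale_r below 1 rad and (z of lid in the frame of crate above 0.085 m or horizontal distance between lid and crate above 0.02 m)).
It fails at once if a bystander on the bench is moved more than 20 mm (distance of any of big_weight, probe, brown_bottle, brush from where it was at the start of the episode above 0.02 m).
It also fails if it takes over 51 s, if anything falls off the work surface, if the arm or the gripper's body presses on something with over 40 N, if the wrist force passes 120 N, or if a joint passes its speed limit or range.

### The arm

A 6-joint arm with a two-finger parallel gripper is mounted at the origin on a cart in front of the work surface, level with it; the furniture and walls round the work are solid. World frame = base frame: x ahead of the robot, y to its left, z up, the work surface at z = 0. Lengths are in m, angles in degrees, forces in N, time in s.
With the tool pointing down it reaches from about 0.325 to 0.75 m from the base axis. Payload 7.6 kg.
Tool frame: the origin (TCP) lies between the finger pads; the fingertips stand 14 mm ahead of it and the grasp point (between the pads) lies 5 mm behind it; y points along the fingers, z is the direction in which the jaws open and shut, and the axes are right-handed (so a half turn about y gives the same grasp; the last joint's range is limited). The gripper opens to 85 mm and grips with 20 to 120 N. Pads are 22 mm wide; open, the fingers measure 114 mm over their backs; the gripper's body (76 mm by 85 mm) begins 54 mm behind the grasp point. The pads swing forward as they close: fully open they stand 13 mm farther back than shut.
Start: joints at [-72.897, 2.991, 80.254, -0, 96.75, -4.028], TCP at [0.189, -0.49, 0.245] pointing down, gripper open.
Joint ranges: [-166.34, 166.34], [-52.06, 124.39], [6.96, 135.62], [-60.46, 240.46], [14.63, 156.25], [-167.68, 167.68]. Speed limits (degrees/s): [147.25, 147.25, 172.46, 180, 180, 180].

### API

Orientations are given as [roll, pitch, yaw] about the fixed x, y, z axes, in that order (R = Rz(yaw) Ry(pitch) Rx(roll)).
In Python, from plant import arm gives the robot as it stands. The module is installed in compiled form; this text tells all that it offers.
- The arm moves only by the tool apply_moves, never from a script. Its argument "deltas" is a list of rows, each a list of 7 numbers: the closure in counts, from 0 (fully open) to 255 (shut), then the shift along the tool's x, y, z in cm, then the turn, a rotation vector about the tool's x, y, z in degrees. A call has 1 to 8 rows; each row shifts and turns the commanded pose from where the row before left it, along the tool's axes as they then stand; what a row does not reach is not made up. A row lasts 1/8 s, in which the tool goes at most 62.5 mm and 10.7 degrees, less where a joint would pass 70% of its speed; a pose out of reach is approached as far as the arm can. A call with a gripper value outside its range is refused whole. The fingers move at their own pace and stop on an object; "grip_force" is the grip in N (left out, the last holds). Time passes only in rows, so rows that do not move let the fingers close. It gives the time, the measured TCP pose, the force and the opening at its end, in the units of the state.
- arm.sense(): the state, without advancing time (a new reading comes with each control period).
- arm.read_camera(name): name is "side" or "top"; returns the picture (480x640x3 uint8, blue, green, red); there is no depth.
- arm.camera_params(name): a dict with "mtx" (3x3 intrinsics, pixels), "camera_from_world" (4x4, takes a point from world to camera coordinates). Camera axes: x right, y down, z forward; pixel columns grow to the right and rows downward; lengths in m; the calibration is good to about 2 mm. A picture is of the moment at which its call begins. camera_params takes no time and is no camera call.
- arm.close_job(): hands the job in, once; it reports no verdict.
The state is a dict: "time": time; "joint_positions": joint angles; "qvel": joint speeds; "joint_torque": joint torques, N m; "position": TCP position; "ee_rot": TCP orientation; "force": force on the tool from outside, world axes, zero at the start; "wrist_torque": the same for the moment, N m; "finger_gap": finger opening in m.
Only numpy, scipy, OpenCV 4.12 (cv2) and the standard library are available. Lean on these libraries where they do the work, as an engineer would, in place of code of your own. Each camera call takes 0.05 s, during which the arm holds its last target.

## Working session

There is one attempt and no reset: what is moved stays moved. The work goes in short steps, Python scripts to look and compute and a tool call to move; the robot and the scene stay as the last step left them, time stands still between calls to the robot, and variables do not carry over. Pictures are saved under pics/ and viewed, and the job is handed in when it is done.

Besides the shell and the picture viewer there is one more tool, called after "Request:" as name([rows], argument=value, ...), one row to a line, values as JSON. apply_moves: Moves the arm, as the interface text tells. Its arguments: {"type":"object","properties":{"deltas":{"type":"array","items":{"type":"array","items":{"type":"number"}}},"grip_force":{"type":"number"}},"required":["deltas"]}

```bash
mkdir -p pics
python3 - <<'E'
from plant import arm
import cv2
print(arm.sense())
for n in("side","top"):
    cv2.imwrite(f"pics/{n}0.png",arm.read_camera(n)); p=arm.camera_params(n); print(n,p["mtx"],p["camera_from_world"])
E
```

```text
{'time': 0.0, 'joint_positions': array([-7.28961661e+01,  3.02818763e+00,  8.03133436e+01,  1.76563127e-04,
        9.67488926e+01, -4.02693618e+00]), 'qvel': array([-0.02339367,  0.03146789, -0.05709517,  0.0693276 , -0.01183165,
        0.0351524 ]), 'joint_torque': array([-7.91232833e-04, -3.81667614e+01, -3.60185015e+01, -8.42699751e-05,
        6.13455122e-03,  3.67762448e-05]), 'position': array([ 0.18921015, -0.48942233,  0.2444607 ]), 'ee_rot': array([-9.00901883e+01,  6.52498971e-03, -1.58869214e+02]), 'force': array([ 0.53160099, -0.78275702,  0.15292316]), 'wrist_torque': array([-0.02682768, -0.00947135, -0.04458377]), 'finger_gap': 0.08501251020534097}
side [[608.55554864   0.         324.85239637]
 [  0.         608.55554864 240.91039416]
 [  0.           0.           1.        ]] [[-0.99833982  0.05667532  0.01027209  0.56072414]
 [ 0.02569797  0.59787991 -0.80117366  0.11350318]
 [-0.05154824 -0.79957959 -0.59834376  1.49664486]
 [ 0.          0.          0.          1.        ]]
top [[578.90627066   0.         306.67419545]
 [  0.         578.90627066 239.85046963]
 [  0.           0.           1.        ]] [[ 0.02464448 -0.99967542  0.00645744 -0.1129028 ]
 [-0.995641   -0.02512522 -0.08982052  0.58675502]
 [ 0.08995361 -0.00421571 -0.99593703  1.4217907 ]
 [ 0.          0.          0.          1.        ]]
```

View pics/side0.png

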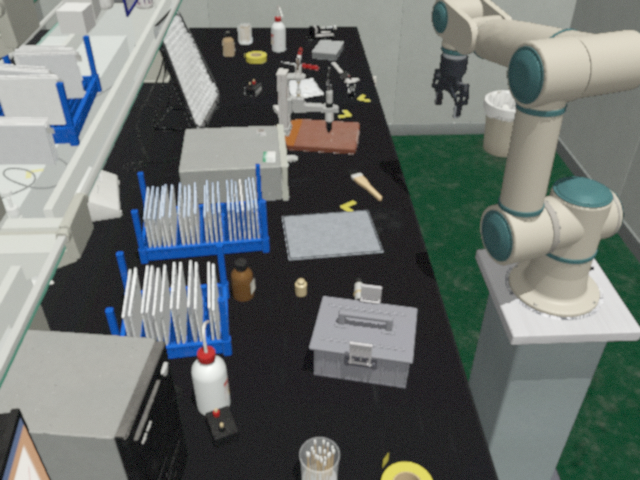

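View pics/top0.png

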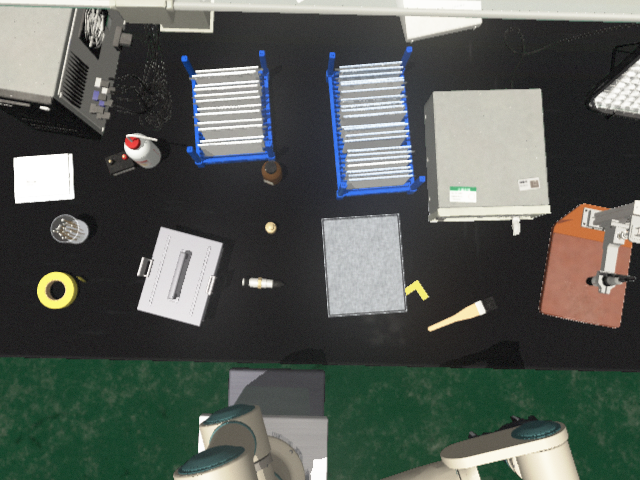

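The side view shows the crate at about (362,340), the pad at (332,234) and the clips at (368,292) and (360,352). In the top view the crate is at about (180,276), with clip tabs near (144,267) and (211,286), and the pad centre is near (364,265). I'll zoom in to get corners.

Run:
```python
import cv2
t=cv2.imread("pics/top0.png");s=cv2.imread("pics/side0.png")
cv2.imwrite("pics/tc.png",cv2.resize(t[215:335,120:250],None,fx=5,fy=5,interpolation=cv2.INTER_CUBIC)[:600,:650])
cv2.imwrite("pics/sc.png",cv2.resize(s[270:390,300:430],None,fx=5,fy=5,interpolation=cv2.INTER_CUBIC))
cv2.imwrite("pics/tp.png",cv2.resize(t[200:330,310:440],None,fx=4.5,fy=4.5,interpolation=cv2.INTER_CUBIC))
```

```text
(no output)
```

View pics/tc.png

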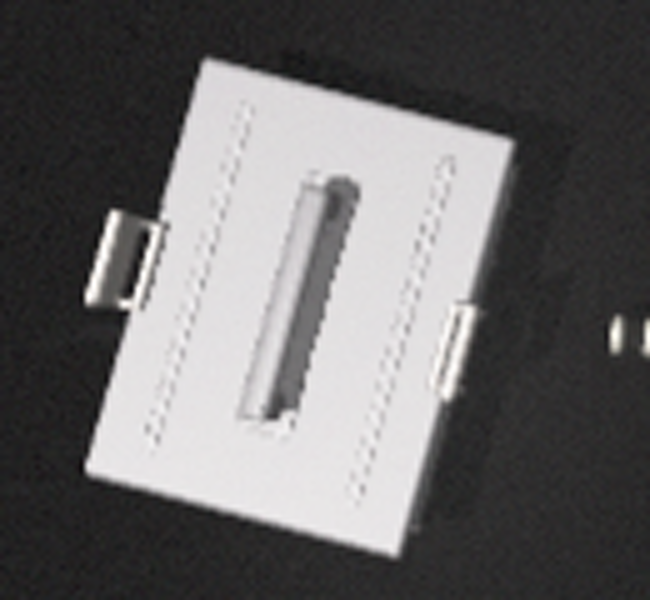

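View pics/sc.png

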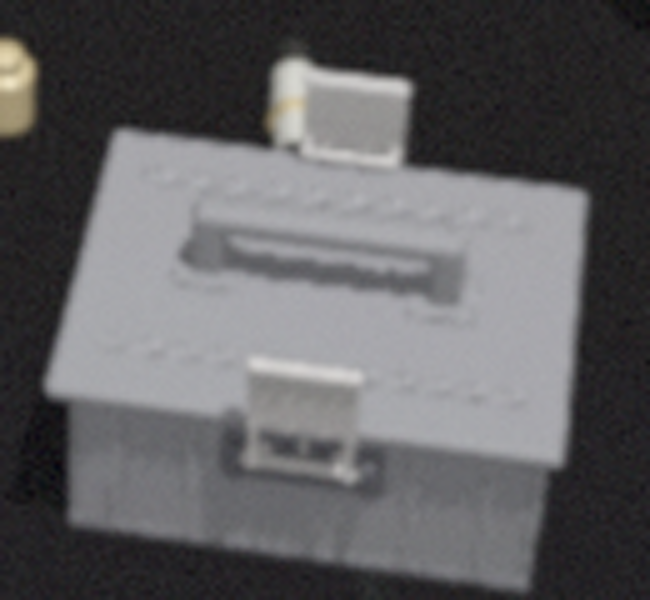

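View pics/tp.png

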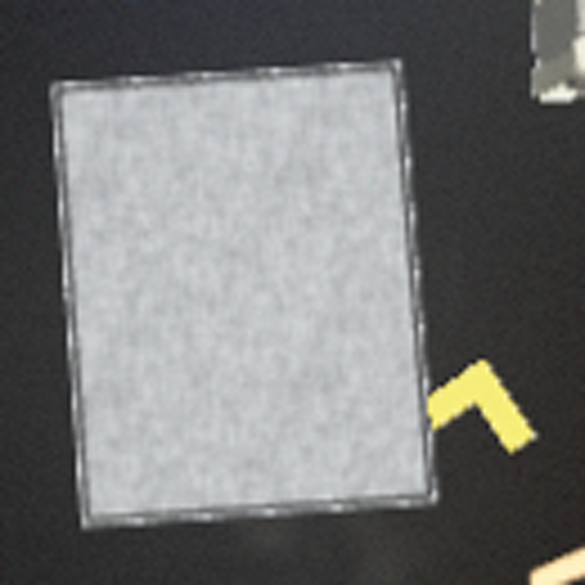

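```bash
cat > h.py <<'E'
import numpy as np,cv2
from plant import arm
P={n:arm.camera_params(n) for n in("side","top")}
def M(n): return P[n]["mtx"]@P[n]["camera_from_world"][:3]
def tri(s,t):
    X=cv2.triangulatePoints(M("side"),M("top"),np.array(s,float).reshape(-1,2).T,np.array(t,float).reshape(-1,2).T)
    return (X[:3]/X[3]).T
def onz(n,uv,z):
    m=M(n);H=np.c_[m[:,0],m[:,1],m[:,2]*z+m[:,3]];out=[]
    for u in np.atleast_2d(uv):
        w=np.linalg.solve(H,[u[0],u[1],1]);out.append(w[:2]/w[2])
    return np.array(out)
def proj(n,X):
    q=M(n)@np.append(X,1);return q[:2]/q[2]
E
python3 - <<'E'
from h import *
np.set_printoptions(precision=4,suppress=True)
c=lambda a:(np.array(a)+.5)/5-.5
t=c([(205,58),(515,140),(402,556),(87,470)])+[120,215]
s=c([(47,395),(115,130),(588,192),(562,465)])+[300,270]
X=tri(s,t);print(X,X.mean(0))
a=X[0]-X[3];b=X[1]-X[2];print([np.degrees(np.arctan2(v[1],v[0])) for v in(a,b,a+b)],np.linalg.norm(a),np.linalg.norm(b),np.linalg.norm(X[0]-X[1]))
Y=onz("top",t,.088);print(Y.mean(0),(Y[0]-Y[3]),(Y[1]-Y[2]),(Y[0]-Y[1]))
# handle ends: bar top
th=c([(313,178),(253,412)])+[120,215]
sh=c([(200,210),(462,245)])+[300,270]
print("handle",tri(sh,th))
tp=(np.array([(50,85),(402,60),(437,500),(83,525)])+.5)/4.5-.5+[310,200]
Z=onz("top",tp,.004);d=Z[0]+Z[1]-Z[2]-Z[3];print("pad",Z,Z.mean(0),np.degrees(np.arctan2(d[1],d[0])))
# tabs top edges
tl=c([(118,212),(88,303)])+[120,215];sl=c([(248,358),(362,372)])+[300,270]
print("tabL",tri(sl,tl))
tr=c([(476,307),(449,399)])+[120,215];sr=c([(308,68),(412,84)])+[300,270]
print("tabR",tri(sr,tr))
E
```

```text
[[0.6085 0.2541 0.083 ]
 [0.5728 0.103  0.0874]
 [0.373  0.1494 0.0853]
 [0.4099 0.3007 0.0834]] [0.491  0.2018 0.0848]
[np.float64(-13.202093088252076), np.float64(-13.0788617457236), np.float64(-13.14029470107172)] 0.20396115980636415 0.20518434774687958 0.15535016014953923
[0.4911 0.201 ] [ 0.1974 -0.0465] [ 0.1984 -0.0459] [0.0357 0.1499]
handle [[0.5463 0.1917 0.1225]
 [0.4396 0.215  0.1202]]
pad [[ 0.647  -0.1328]
 [ 0.6664 -0.3323]
 [ 0.4188 -0.3545]
 [ 0.4001 -0.1568]] [ 0.5331 -0.2441] 5.328653121179559
tabL [[0.5315 0.2799 0.127 ]
 [0.4889 0.2911 0.129 ]]
tabR [[0.4912 0.1124 0.1281]
 [0.4481 0.1234 0.127 ]]
```

Request:
apply_moves([
  [255,0,0,0,0,8.58,0],
  [255,0,0,0,0,8.58,0],
  [255,0,0,0,0,8.58,0],
  [255,0,0,0,0,8.58,0],
  [255,-0.85,0,-4.35,0,0,0],
  [255,-0.85,0,-4.35,0,0,0],
  [255,-0.85,0,-4.35,0,0,0],
  [255,-0.85,0,-4.35,0,0,0],
], grip_force=40)

```text
time: 1.1
position: [0.2624, -0.3266, 0.2449]
ee_rot: [-90.0, -0.0, 166.8]
force: [0.7, -0.3, 0.9]
finger_gap: -0.0002
```

Request:
apply_moves([
  [255,-0.85,0,-4.35,0,0,0],
  [255,-0.85,0,-4.35,0,0,0],
  [255,-0.85,0,-4.35,0,0,0],
  [255,-0.85,0,-4.35,0,0,0],
  [255,-0.85,0,-4.35,0,0,0],
  [255,-0.85,0,-4.35,0,0,0],
  [255,-0.85,0,-4.35,0,0,0],
  [255,-0.85,0,-4.35,0,0,0],
])

```text
time: 2.1
position: [0.4079, -0.0033, 0.245]
ee_rot: [-90.0, -0.0, 166.8]
force: [-0.6, -0.3, 0.1]
finger_gap: 0.0001
```

Request:
apply_moves([
  [255,-0.85,0,-4.35,0,0,0],
  [255,-0.85,0,-4.35,0,0,0],
  [255,-0.85,0,-4.35,0,0,0],
  [255,-0.85,0,-4.35,0,0,0],
  [255,0,0,0,0,0,0],
  [255,0,0,0,0,0,0],
])

```text
time: 2.85
position: [0.4803, 0.1566, 0.2448]
ee_rot: [-90.0, -0.0, 166.8]
force: [0.1, 0.1, 0.3]
finger_gap: -0.0001
```

```bash
cat > d.py <<'E'
from h import *
import sys
from scipy.spatial.transform import Rotation as Ro
C=np.array([.491,.2015]);yaw=np.radians(-13.15)
s=arm.sense();p=s["position"];R=Ro.from_euler("xyz",s["ee_rot"],degrees=True)
print("t",s["time"],"p",p.round(4),"rot",s["ee_rot"].round(2),"q6",s["joint_positions"][5].round(1),"F",s["force"].round(1),"gap",s["finger_gap"].round(4))
d=p[:2]-C;print("crate xy",d@[np.cos(yaw),np.sin(yaw)],d@[-np.sin(yaw),np.cos(yaw)])
if len(sys.argv)>4:
    x,y,z,w=map(float,sys.argv[1:5])
    print("delta cm",100*(R.inv().apply(np.array([x,y,z])-p)).round(4),"rotvec",np.degrees((R.inv()*Ro.from_euler("xyz",[-90,0,w],degrees=True)).as_rotvec()).round(2))
E
python3 d.py .4808 .1577 .14 166.85
python3 - <<'E'
from h import *
cv2.imwrite("pics/side1.png",arm.read_camera("side"))
E
```

```text
Traceback (most recent call last):
  File "d.py", line 6, in <module>
    print("t",s["time"],"p",p.round(4),"rot",s["ee_rot"].round(2),"q6",s["joint_positions"][5].round(1),"F",s["force"].round(1),"gap",s["finger_gap"].round(4))
                                                                                                                                      ^^^^^^^^^^^^^^^^^^^^^
AttributeError: 'float' object has no attribute 'round'
```

View pics/side1.png

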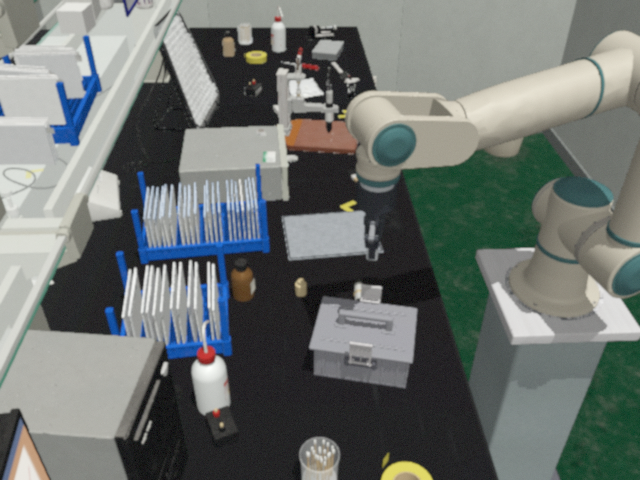

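```bash
sed -i 's/s\["finger_gap"\].round(4)/round(s["finger_gap"],4)/' d.py
python3 d.py .4808 .1577 .121 166.85
python3 - <<'E'
from h import *
p=arm.sense()["position"]; print(proj("side",p),proj("side",p-[0,0,.014]),proj("top",p))
cv2.imwrite("pics/top1.png",arm.read_camera("top"))
s=arm.read_camera("side");cv2.imwrite("pics/sc1.png",cv2.resize(s[200:380,290:470],None,fx=3.3,fy=3.3,interpolation=cv2.INTER_CUBIC))
E
```

```text
t 2.9 p [0.4803 0.1563 0.2451] rot [-8.9970e+01 -1.0000e-02  1.6678e+02] q6 117.1 F [ 0.2 -0.7 -1.1] gap -0.0001
crate xy -0.0001479242061537462 -0.046494013094490645
delta cm [-0.02 12.41 -0.16] rotvec [-0.03 -0.07  0.01]
[371.81030261 252.51236581] [371.41244421 258.0794094 ] [185.36563616 279.0513767 ]
```

View pics/sc1.png

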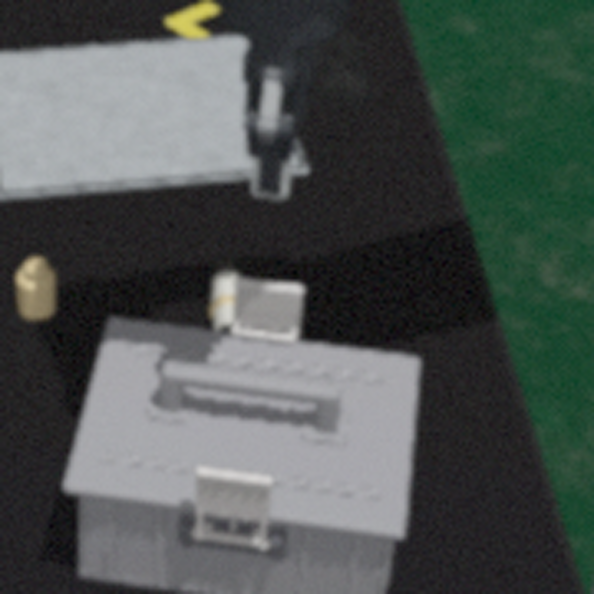

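View pics/top1.png

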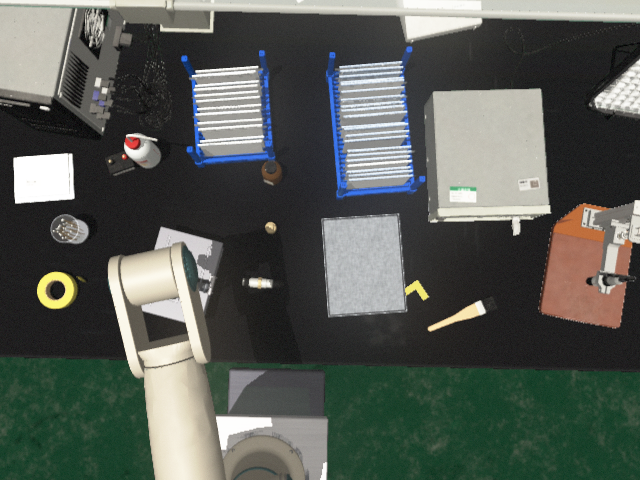

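The pictures agree with the TCP projection: the fingertip is near (371,259) and the gripper is centred over the lid's right half. I'll lower it between the handle and the right tab, then push outward.

Request:
apply_moves([
  [255,0,4,0,0,0,0],
  [255,0,4,0,0,0,0],
  [255,0,3,0,0,0,0],
  [255,0,1.3,0,0,0,0],
  [255,0,0,0,0,0,0],
])

```text
time: 3.62
position: [0.4804, 0.1565, 0.1223]
ee_rot: [-90.0, -0.0, 166.8]
force: [-0.1, 0.9, -0.2]
finger_gap: -0.0003
```

Request:
apply_moves([
  [255,0,0,1,0,0,0],
  [255,0,0,1,0,0,0],
  [255,0,0,1,0,0,0],
  [255,0,0,1,0,0,0],
])

```text
time: 4.12
position: [0.4713, 0.1172, 0.1226]
ee_rot: [-90.0, 0.0, 166.8]
force: [0.1, 0.8, -0.5]
finger_gap: 0.0001
```

Request:
apply_moves([
  [255,0,0,1,0,0,0],
  [255,0,0,1,0,0,0],
  [255,0,0,0.8,0,0,0],
  [255,0,0,0,0,0,0],
])

```text
time: 4.62
position: [0.4649, 0.0902, 0.1223]
ee_rot: [-90.0, 0.0, 166.8]
force: [-0.8, 0.0, 0.4]
finger_gap: 0.0002
```

```bash
python3 d.py
python3 - <<'E'
from h import *
s=arm.read_camera("side");cv2.imwrite("pics/sc2.png",cv2.resize(s[200:380,290:470],None,fx=3.3,fy=3.3,interpolation=cv2.INTER_CUBIC))
E
```

```text
t 4.625 p [0.4649 0.0902 0.1223] rot [-9.0000e+01  1.0000e-02  1.6676e+02] q6 109.7 F [-0.8  0.   0.4] gap 0.0002
crate xy -3.758056451713288e-05 -0.11434918882564318
```

View pics/sc2.png

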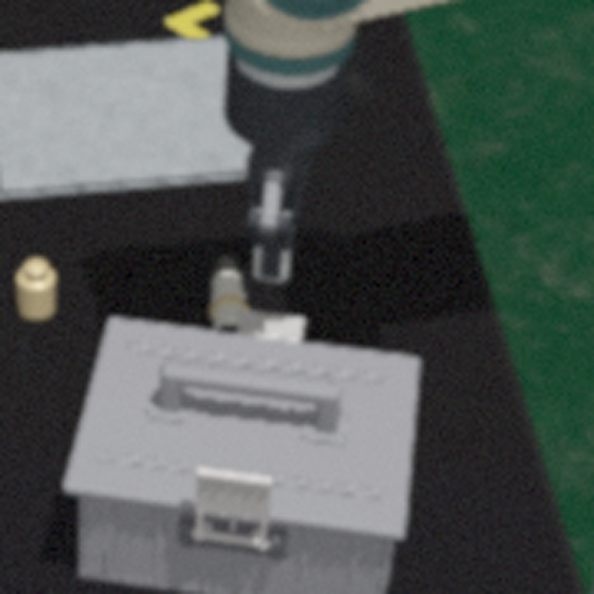

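The right clip has flipped open: its tab now lies low at about (285,328) in the crop. Now the left one, passing over the handle.

Request:
apply_moves([
  [255,0,-3,0,0,0,0],
  [255,0,-3,0,0,0,0],
  [255,0,0,-4,0,0,0],
  [255,0,0,-4,0,0,0],
  [255,0,0,-4,0,0,0],
  [255,0,0,-3.9,0,0,0],
  [255,0,0,0,0,0,0],
  [255,0,0,0,0,0,0],
])

```text
time: 5.68
position: [0.5011, 0.2453, 0.182]
ee_rot: [-90.0, -0.0, 166.8]
force: [0.0, 0.1, -0.6]
finger_gap: -0.0002
```

```bash
python3 d.py
```

```text
t 5.675 p [0.5011 0.2453 0.182 ] rot [-8.9960e+01 -2.0000e-02  1.6683e+02] q6 125.5 F [ 0.   0.1 -0.6] gap -0.0002
crate xy -0.00014425839335921326 0.0449687260756739
```

Request:
apply_moves([
  [255,0,3,0,0,0,0],
  [255,0,3,0,0,0,0],
  [255,0,0,0,0,0,0],
  [255,0,0,-1,0,0,0],
  [255,0,0,-1,0,0,0],
  [255,0,0,-1,0,0,0],
  [255,0,0,-1,0,0,0],
])

```text
time: 6.55
position: [0.5106, 0.2852, 0.1225]
ee_rot: [-90.0, 0.0, 166.8]
force: [-0.4, -1.3, -0.1]
finger_gap: 0.0003
```

Request:
apply_moves([
  [255,0,0,-1,0,0,0],
  [255,0,0,-1,0,0,0],
  [255,0,0,-0.9,0,0,0],
  [255,0,0,0,0,0,0],
  [255,0,-4,0,0,0,0],
  [255,0,-4,0,0,0,0],
  [0,0,0,0,0,0,0],
])

```text
time: 7.42
position: [0.5184, 0.3131, 0.2068]
ee_rot: [-90.3, 0.3, 166.8]
force: [-0.2, 0.8, -0.0]
finger_gap: 0.017
```

```bash
python3 d.py .491 .2015 .2 166.85
python3 - <<'E'
from h import *
s=arm.read_camera("side");cv2.imwrite("pics/sc3.png",cv2.resize(s[200:400,290:470],None,fx=3,fy=3,interpolation=cv2.INTER_CUBIC))
E
```

```text
t 7.425 p [0.5184 0.3131 0.2068] rot [-90.28   0.34 166.79] q6 130.9 F [-0.2  0.8 -0. ] gap 0.017
crate xy 0.001281988999856631 0.11494707310000812
delta cm [ 0.12  0.62 11.5 ] rotvec [ 0.28 -0.06 -0.34]
```

View pics/sc3.png

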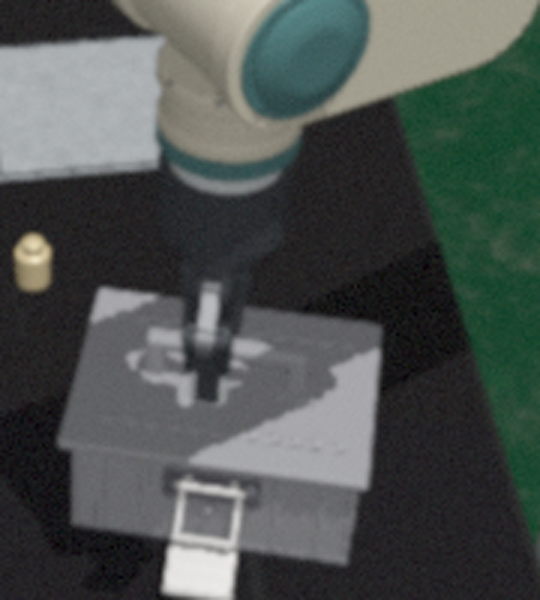

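The left clip is open as well, with its tab low at about (200,570) in the crop, and the lid is still seated. Now I'll centre over the handle.

Request:
apply_moves([
  [0,0,0,4,0,0,0],
  [0,0.1,0,4,0,0,0],
  [0,0,0,3.5,0,0,0],
  [0,0,0,0,0,0,0],
  [0,0,0,0,0,0,0],
])

```text
time: 8.1
position: [0.4896, 0.2012, 0.2014]
ee_rot: [-90.0, -0.1, 166.8]
force: [0.2, 0.3, -0.5]
finger_gap: 0.0852
```

```bash
python3 d.py .491 .2015 .113 166.85
python3 - <<'E'
from h import *
for n in("side","top"):
    s=arm.read_camera(n);cv2.imwrite(f"pics/{n}4.png",s)
s=arm.read_camera("side");cv2.imwrite("pics/sc4.png",cv2.resize(s[200:400,290:470],None,fx=3,fy=3,interpolation=cv2.INTER_CUBIC))
E
```

```text
t 8.1 p [0.4896 0.2012 0.2014] rot [-8.997e+01 -7.000e-02  1.668e+02] q6 121.5 F [ 0.2  0.3 -0.5] gap 0.0852
crate xy -0.0013158566404714083 -0.0006565390398261344
delta cm [-0.14  8.84 -0.07] rotvec [-0.03 -0.05  0.07]
```

View pics/sc4.png

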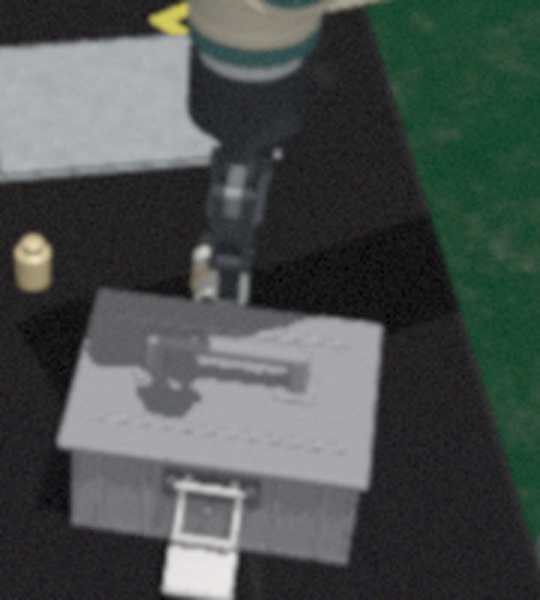

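Request:
apply_moves([
  [0,-0.14,3,-0.07,0,0,0],
  [0,0,3,0,0,0,0],
  [0,0,2,0,0,0,0],
  [0,0,0.8,0,0,0,0],
  [0,0,0,0,0,0,0],
])

```text
time: 8.88
position: [0.4913, 0.2016, 0.1141]
ee_rot: [-90.0, -0.0, 166.8]
force: [0.6, -0.6, -0.1]
finger_gap: 0.0852
```

Request:
apply_moves([
  [120,0,0,0,0,0,0],
  [180,0,0,0,0,0,0],
  [200,0,0,0,0,0,0],
  [220,0,0,0,0,0,0],
  [255,0,0,0,0,0,0],
  [255,0,0,0,0,0,0],
  [255,0,0,0,0,0,0],
  [255,0,0,0,0,0,0],
], grip_force=60)

```text
time: 9.88
position: [0.4917, 0.2017, 0.1148]
ee_rot: [-90.1, 0.1, 166.8]
force: [2.8, 4.6, 3.2]
finger_gap: 0.0127
```

```bash
python3 d.py
python3 - <<'E'
from h import *
s=arm.read_camera("side");cv2.imwrite("pics/sc5.png",cv2.resize(s[200:400,290:470],None,fx=3,fy=3,interpolation=cv2.INTER_CUBIC))
E
```

```text
t 9.875 p [0.4917 0.2017 0.1148] rot [-9.0070e+01  6.0000e-02  1.6682e+02] q6 121.5 F [2.8 4.6 3.2] gap 0.0127
crate xy 0.0005909129650149312 0.00038561935793663386
```

View pics/sc5.png

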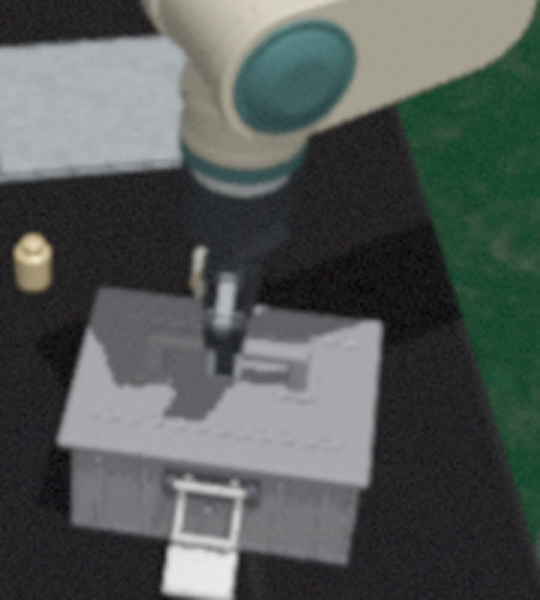

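The handle is gripped (gap 12.7 mm) and the lid looks seated. Lifting straight up.

Request:
apply_moves([
  [255,0,-0.5,0,0,0,0],
  [255,0,-0.8,0,0,0,0],
  [255,0,-1,0,0,0,0],
  [255,0,-1.5,0,0,0,0],
  [255,0,-2,0,0,0,0],
  [255,0,-2,0,0,0,0],
  [255,0,-2,0,0,0,0],
  [255,0,-2,0,0,0,0],
])

```text
time: 10.92
position: [0.4913, 0.201, 0.234]
ee_rot: [-90.0, 0.0, 166.8]
force: [0.7, 0.4, -2.8]
finger_gap: 0.0131
```

Request:
apply_moves([
  [255,0,-2,0,0,0,0],
  [255,0,-1,0,0,0,0],
  [255,0,0,0,0,0,0],
  [255,0,0,0,0,0,0],
])

```text
time: 11.42
position: [0.491, 0.2012, 0.2614]
ee_rot: [-89.9, -0.1, 166.8]
force: [0.9, -0.5, -2.6]
finger_gap: 0.0127
```

```bash
python3 d.py .5331 -.2441 .2 185.33
python3 - <<'E'
from h import *
for n in("side","top"):
    s=arm.read_camera(n);cv2.imwrite(f"pics/{n}6.png",s)
E
```

```text
t 11.425 p [0.491  0.2012 0.2614] rot [-8.9940e+01 -7.0000e-02  1.6681e+02] q6 121.5 F [ 0.9 -0.5 -2.6] gap 0.0127
crate xy 0.0001102660803578444 -0.0003300795302007207
delta cm [-14.27   6.16  42.38] rotvec [ -0.05 -18.52   0.08]
```

View pics/side6.png

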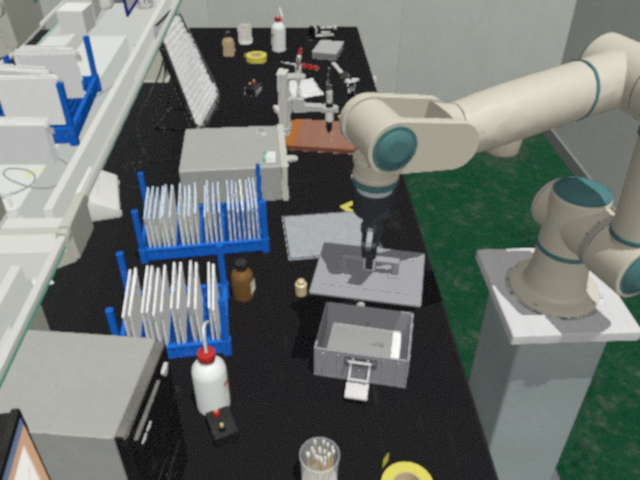

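The side view shows the lid hanging level at about (367,275), the crate open below it, and the weight and bottle in place. Carrying it to the pad.

Request:
apply_moves([
  [255,-0.5,0,1.5,0,0,0],
  [255,-1,0,3,0,0,0],
  [255,-1,0,3,0,0,0],
  [255,-1,0,3,0,0,0],
  [255,-1,0,3,0,0,0],
  [255,-1,0,3,0,0,0],
  [255,-1,0,3,0,0,0],
  [255,-1,0,3,0,0,0],
])

```text
time: 12.52
position: [0.5126, -0.0369, 0.2621]
ee_rot: [-90.0, -0.0, 166.8]
force: [-0.3, -0.0, -2.4]
finger_gap: 0.0126
```

Request:
apply_moves([
  [255,-1,0,3,0,0,0],
  [255,-1,0,3,0,0,0],
  [255,-1,0,3,0,0,0],
  [255,-1,0,3,0,0,0],
  [255,-1,0,3,0,0,0],
  [255,-1,0,3,0,0,0],
  [255,-1,0,3,0,0,0],
  [255,-0.5,0,1.5,0,0,0],
])

```text
time: 13.52
position: [0.5339, -0.2731, 0.2618]
ee_rot: [-90.0, -0.1, 166.7]
force: [0.4, 0.1, -1.9]
finger_gap: 0.0129
```

Request:
apply_moves([
  [255,0,0,0,0,-4.63,0],
  [255,0,0,0,0,-4.63,0],
  [255,0,0,0,0,-4.63,0],
  [255,0,0,0,0,-4.63,0],
  [255,0,0,0,0,0,0],
  [255,0,0,0,0,0,0],
])

```text
time: 14.28
position: [0.5346, -0.271, 0.2623]
ee_rot: [-90.0, -0.0, -174.7]
force: [-0.0, 0.5, -2.4]
finger_gap: 0.0128
```

```bash
python3 d.py .5331 -.2441 .1 185.33
python3 - <<'E'
from h import *
for n in("side","top"):
    s=arm.read_camera(n);cv2.imwrite(f"pics/{n}7.png",s)
E
```

```text
t 14.275 p [ 0.5346 -0.271   0.2623] rot [-9.0000e+01 -1.0000e-02 -1.7475e+02] q6 54.3 F [-0.   0.5 -2.4] gap 0.0128
crate xy 0.14992502458932502 -0.45017778209377796
delta cm [-0.1  16.23 -2.69] rotvec [ 0.   -0.08  0.01]
```

View pics/side7.png

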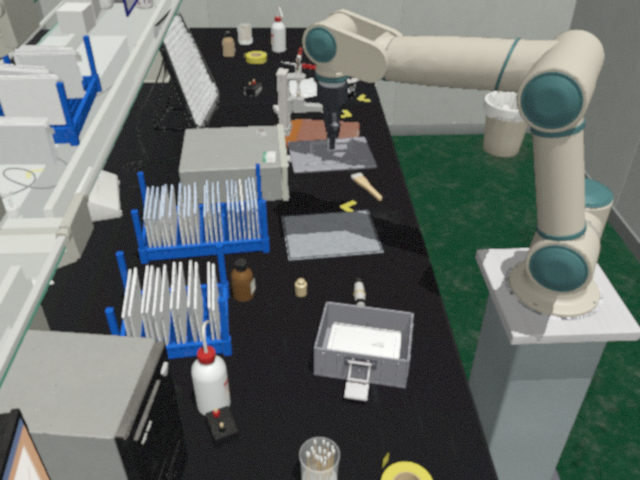

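View pics/top7.png

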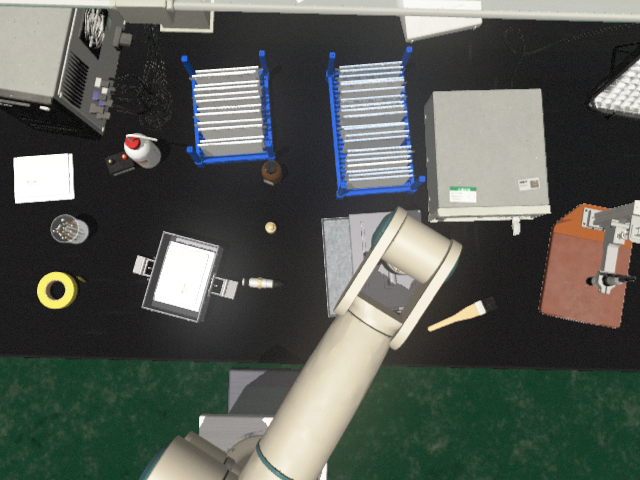

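In the top view the lid is held level over the pad with matching orientation, about 27 mm past the pad's centre. The clips are at about (143,265) and (225,288), and the bystanders are unchanged. I'll cross-check the pad in the side view and the lid's height in the grip while correcting.

Request:
apply_moves([
  [255,-0.1,2,-1.4,0,0,0],
  [255,0,4,-1.3,0,0,0],
  [255,0,4,0,0,0,0],
  [255,0,2,0,0,0,0],
  [255,0,0,0,0,0,0],
])

```text
time: 15.0
position: [0.5323, -0.2436, 0.1404]
ee_rot: [-90.1, -0.2, -174.7]
force: [0.6, -0.3, -2.1]
finger_gap: 0.0131
```

```bash
python3 d.py .5331 -.2441 .046 185.33
python3 - <<'E'
from h import *
z=onz("side",[(283,215),(370,210),(383,251),(288,258)],.004);print(z,z.mean(0))
for n in("side","top"):
    s=arm.read_camera(n);cv2.imwrite(f"pics/{n}8.png",s)
    c=s[180:300,260:420] if n=="side" else s[200:330,310:440]
    cv2.imwrite(f"pics/{n}8c.png",cv2.resize(c,None,fx=4.5,fy=4.5,interpolation=cv2.INTER_CUBIC))
E
```

```text
t 15.0 p [ 0.5323 -0.2436  0.1404] rot [ -90.12   -0.19 -174.69] q6 56.5 F [ 0.6 -0.3 -2.1] gap 0.0131
crate xy 0.1414785470664193 -0.42402539752584273
delta cm [-0.11  9.44  0.08] rotvec [ 0.12 -0.02  0.19]
[[ 0.66171616 -0.33603991]
 [ 0.41143288 -0.3511636 ]
 [ 0.39968748 -0.15730877]
 [ 0.64916026 -0.13856791]] [ 0.5304992  -0.24577005]
```

View pics/side8c.png

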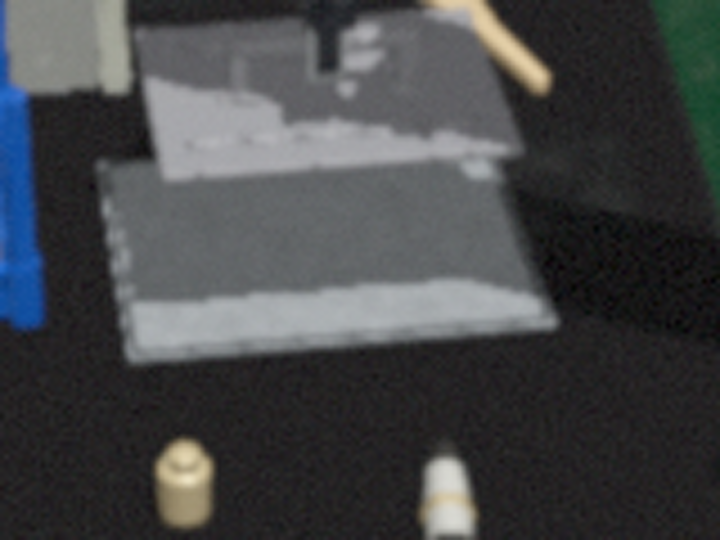

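View pics/top8c.png

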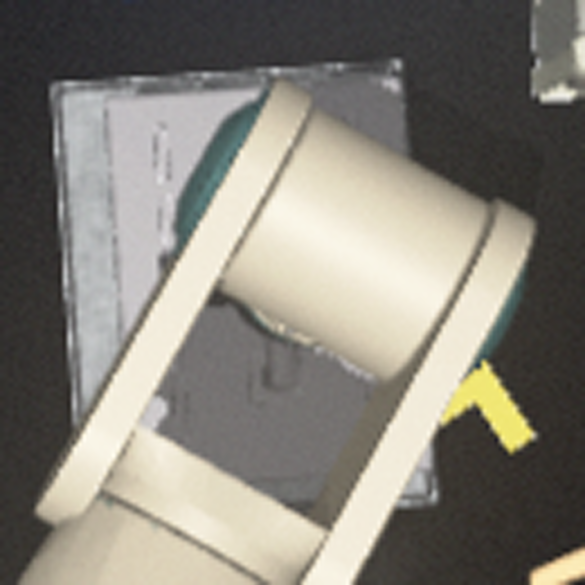

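Both views put the pad's centre within 3 mm of (0.532, -0.245), and the lid's edges are parallel to the pad's. Contact is expected at a TCP height of about 0.0467, so I'll slow down near it.

Request:
apply_moves([
  [255,-0.1,2,0.08,0,0,0],
  [255,0,2,0,0,0,0],
  [255,0,2,0,0,0,0],
  [255,0,1,0,0,0,0],
  [255,0,0.6,0,0,0,0],
  [255,0,0.4,0,0,0,0],
  [255,0,0.3,0,0,0,0],
  [255,0,0.3,0,0,0,0],
])

```text
time: 16.1
position: [0.5345, -0.2449, 0.0566]
ee_rot: [-90.0, 0.0, -174.7]
force: [-0.2, -0.2, -2.9]
finger_gap: 0.0126
```

Request:
apply_moves([
  [255,0,0.3,0,0,0,0],
  [255,0,0.2,0,0,0,0],
  [255,0,0.2,0,0,0,0],
  [255,0,0.1,0,0,0,0],
  [255,0,0,0,0,0,0],
])

```text
time: 16.73
position: [0.5342, -0.2448, 0.0483]
ee_rot: [-90.0, -0.0, -174.7]
force: [0.5, -0.8, -2.6]
finger_gap: 0.0125
```

```bash
python3 d.py .5331 -.2441 .046 185.33
```

```text
t 16.725 p [ 0.5342 -0.2448  0.0483] rot [ -90.     -0.   -174.67] q6 56.5 F [ 0.5 -0.8 -2.6] gap 0.0125
crate xy 0.14363314202330477 -0.4247675766636997
delta cm [ 0.11  0.23 -0.08] rotvec [-0. -0.  0.]
```

Still hanging, with a force of -2.6 N. I'll step down until contact.

Request:
apply_moves([
  [255,0,0.1,0,0,0,0],
  [255,0,0.05,0,0,0,0],
  [255,0,0.05,0,0,0,0],
  [255,0,0,0,0,0,0],
])

```text
time: 17.23
position: [0.5344, -0.2449, 0.0468]
ee_rot: [-90.0, 0.0, -174.7]
force: [-2.3, 0.8, 1.5]
finger_gap: 0.013
```

Request:
apply_moves([
  [255,0,0.05,0,0,0,0],
  [255,0,0,0,0,0,0],
  [255,0,0,0,0,0,0],
])

```text
time: 17.6
position: [0.5345, -0.2449, 0.0468]
ee_rot: [-90.0, 0.0, -174.7]
force: [-3.8, 2.1, 5.1]
finger_gap: 0.0127
```

Contact: the vertical force has gone from -2.6 to +5 N. Releasing now. Opening the fingers swings them back, which clears the plate.

Request:
apply_moves([
  [210,0,0,0,0,0,0],
  [180,0,0,0,0,0,0],
  [120,0,0,0,0,0,0],
  [60,0,0,0,0,0,0],
  [0,0,0,0,0,0,0],
  [0,0,0,0,0,0,0],
])

```text
time: 18.35
position: [0.5342, -0.2448, 0.0458]
ee_rot: [-90.0, 0.0, -174.7]
force: [-0.6, -0.1, 0.3]
finger_gap: 0.0856
```

Request:
apply_moves([
  [0,0,-1,0,0,0,0],
  [0,0,-2,0,0,0,0],
  [0,0,-4,0,0,0,0],
  [0,0,-4,0,0,0,0],
  [0,0,-4,0,0,0,0],
  [0,0,-3,0,0,0,0],
])

```text
time: 19.1
position: [0.5345, -0.2449, 0.2301]
ee_rot: [-89.9, 0.2, -174.7]
force: [0.1, 0.5, 0.1]
finger_gap: 0.0854
```

Request:
apply_moves([
  [0,0,0,-4,0,0,0],
  [0,0,0,-5,0,0,0],
  [0,0,0,-5,0,0,0],
  [0,0,0,-5,0,0,0],
  [0,0,0,-4,0,0,0],
  [0,0,0,0,0,0,0],
  [0,0,0,0,0,0,0],
])

```text
time: 19.98
position: [0.5131, -0.0163, 0.227]
ee_rot: [-90.0, 0.1, -174.7]
force: [0.3, -0.5, -0.1]
finger_gap: 0.0853
```

```bash
python3 d.py
python3 - <<'E'
from h import *
for n in("side","top"):
    s=arm.read_camera(n);cv2.imwrite(f"pics/{n}9.png",s)
    c=s[180:300,260:420] if n=="side" else s[200:330,310:440]
    cv2.imwrite(f"pics/{n}9c.png",cv2.resize(c,None,fx=4.5,fy=4.5,interpolation=cv2.INTER_CUBIC))
E
```

```text
t 19.975 p [ 0.5131 -0.0163  0.227 ] rot [-8.9950e+01  9.0000e-02 -1.7467e+02] q6 78.7 F [ 0.3 -0.5 -0.1] gap 0.0853
crate xy 0.07102163326049817 -0.20703305525738777
```

View pics/side9.png

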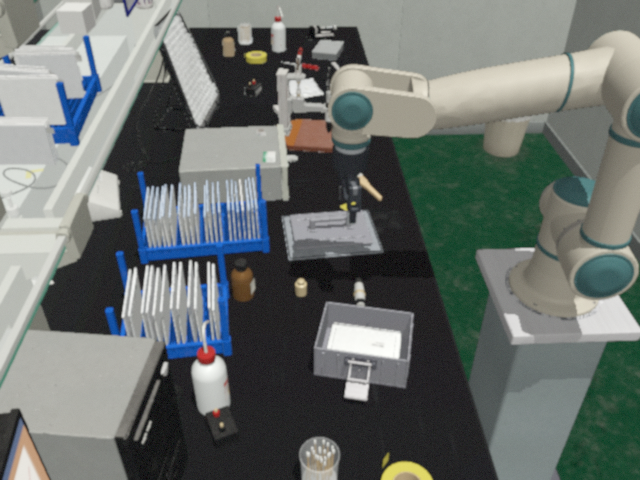

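View pics/top9.png

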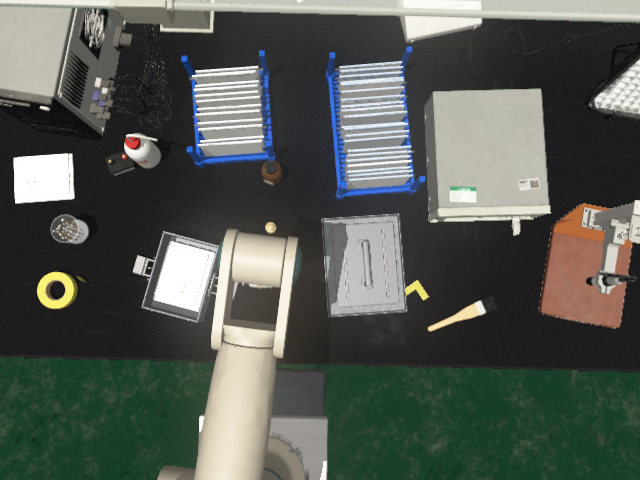

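View pics/top9c.png

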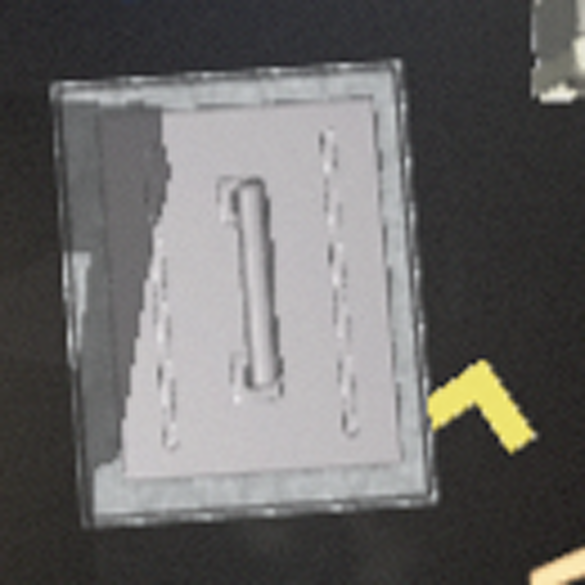

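View pics/side9c.png

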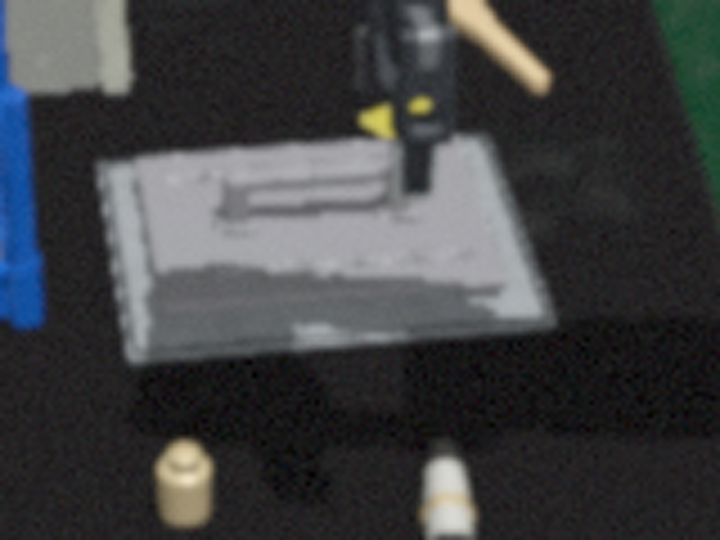

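The lid lies flat in the middle of the pad and parallel to it: in the crop its plate centre is near (249,285) and the pad's near (243,292). The left clip is open at about (357,385) in the side view, the bystanders haven't moved, and the arm is clear. Handing in.

```bash
python3 -c "
from plant import arm
print(arm.close_job())"
```

```text
the job is handed in; nothing more can be done
None
```

I flipped both clips open, right then left, with the closed fingertips. Then I lifted the lid by its handle, carried it to the pad and lowered it until it touched. At touchdown the vertical force went from -2.6 to +5 N. I released it there and handed the job in at about 20 s of the 51 s allowed; no verdict was reported.

**Last checks:**
- **Lid:** both cameras showed it flat, right way up, parallel to the pad and within a few millimetres of its centre. It was released, with the gripper fully open and the arm well clear with force readings near zero.
- **Clips:** the left one was clearly open. The right one was half hidden by the arm in the last top picture; it was clearly open in the top picture taken while the lid was over the pad, and nothing went near it afterwards.
- **Bystanders:** the bottle, weight, brush and probe looked to be where they started. The arm partly hid the probe in the last top picture, but the side view showed it.
- **Disagreements:** only small ones. Triangulated lid plate heights came out about 3 mm under the stated 88 mm, and the two cameras' pad centres differed by about 3 mm.

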